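# Screw the square lid of a bead jar snug and flush, then slide the jar home in its rack

## Robot

A 6-joint arm with a two-finger parallel gripper is mounted at the origin on a cart in front of the work surface, level with it; the furniture and walls round the work are solid. World frame = base frame: x ahead of the robot, y to its left, z up, the work surface at z = 0. Lengths are in m, angles in rad, forces in N, time in s.
With the tool pointing down it reaches from about 0.275 to 0.725 m from the base axis. Payload 15.9 kg.
Tool frame: the origin (TCP) lies midway between the tips of the shut fingers; the grasp point (between the pads) lies behind it (arm.tcp_to_grasp is the z of the grasp point in the tool frame, in m); z points along the fingers, y is the line along which they close (so a half turn about z gives the same grasp; the last joint's range is limited). The gripper opens to 85 mm and grips with 20 to 120 N. Pads are 22 mm wide; open, the fingers measure 114 mm over their backs; the gripper's body (76 mm by 85 mm) begins 54 mm behind the grasp point. The pads swing forward as they close: fully open they stand 13 mm farther back than shut.
Start: joints at [-1.246, 0.213, -0.034, 1.323, 0, 1.571], TCP at [0.16, -0.474, 0.202] pointing down, gripper open.
Joint ranges: [-2.98, 2.98], [-0.74, 1.72], [-1.14, 1.35], [-2.1, 2.04], [-1.57, 1.44], [-3.14, 3.14]. Speed limits (rad/s): [1.89, 1.89, 2.39, 2.57, 3.14, 3.14].

## Interface

Orientations are given as a rotation vector (axis times angle).
In Python, from station import arm gives the robot as it stands. The module is installed in compiled form; this text tells all that it offers.
- The arm moves only by the tool step_arm, never from a script. Its argument "motion" is a list of rows, each a list of 7 numbers: the shift along the tool's x, y, z in cm, then the turn, a rotation vector about the tool's x, y, z in degrees, then the finger opening in cm, from 0 to 8.54. In form: [[tx, ty, tz, wx, wy, wz, hand], ...]. A call has exactly 8 rows; each row shifts and turns the commanded pose from where the row before left it, along the tool's axes as they then stand; what a row does not reach is not made up. A row lasts 1/8 s, in which the tool goes at most 62.5 mm and 10.7 degrees, less where a joint would pass 70% of its speed; a pose out of reach is approached as far as the arm can. A call is refused whole if a number of a shift passes 6.25 or a number of a turn 10.7, either way. A call with a gripper value outside its range is refused whole. The fingers move at their own pace and stop on an object; "grip_force" is the grip in N (left out, the last holds). Time passes only in rows, so rows that do not move let the fingers close, or fill a call up. It gives the time, the measured TCP pose, the force, the opening and the grip force at its end, in the units of the state.
- arm.read_state(): the state, without advancing time (a new reading comes with each control period).
- arm.snapshot(name): name is "side" or "top" or "wrist"; returns a dict with "image" (420x560x3 uint8, blue, green, red), "mtx" (3x3 intrinsics, pixels), "T" (4x4, takes a point from camera to world coordinates); the wrist camera has in their place "T_tool_cam" (4x4, takes a point from camera to tool coordinates, whose origin is the TCP and whose axes are the flange's). Camera axes: x right, y down, z forward; pixel columns grow to the right and rows downward; lengths in m; the calibration is good to about 2 mm. A picture is of the moment at which its call begins: read the wrist's pose just before it. There is no depth.
- arm.hand_in(): hands the job in; it is judged then, once.
The state is a dict: "time": time; "joint_pos": joint angles; "qvel": joint speeds; "joint_efforts": joint torques, N m; "ee_pos": TCP position; "ee_rot": TCP orientation; "wrist_force": force on the tool from outside, world axes, zero at the start; "wrist_torque": the same for the moment, N m; "gripper_width": finger opening in m; "gripper_force": force on a finger pad.
Only numpy, scipy, OpenCV 4.12 (cv2) and the standard library are available. Lean on these libraries where they do the work, as an engineer would, in place of code of your own. Each camera call takes 0.05 s, during which the arm holds its last target. There are 200 camera calls.

## Task

The bead jar on the pulled-out sled in the middle lane of the wooden rack has its square lid on loose and askew. Screw the lid down clockwise until you feel its rubber seal bite, go on a good twelfth of a turn at least, and stop at the first place after that where the lid is flush with the jar's four sides, so the seal is snug but not crushed. Then slide jar and sled gently back along the lane, fully home between the neighbours, without disturbing those, and let go.

Things in the scene. Friction and masses are not known exactly. Their poses are not given: they have to be found in the camera images.
- lid: Square beech screw lid, 50x50x14 mm, with a round fluted knob on top (38 mm across, 30 mm tall). Origin on the screw axis, half-way up the knob, 15 mm above the lid's top face. z up; x, y square to its sides: flush with the jar when turned any whole number of quarter turns against it. Clockwise from above screws it down, 4 mm a turn, 0.3 N m of drag; it stays where left. Starts loose.
- jar_mid (a point): The square clear bead jar, 50x50 mm, 64 mm to its shoulder, wedged in a plywood sled that slides along the rack's middle lane (about 1.5 N of friction; neither turns nor lifts). This point is on the jar's axis, 32 mm above its underside. x, y square to the jar's sides, z up. It starts 45 to 58 mm in front of home.
- seal: Hidden rubber seal under the lid; origin on the jar's axis 72 mm above its underside, whatever the rubber's thickness. Thickness unknown: first bite comes 0.04 to 0.84 turns from the start. From there, on top of the drag, the torque needed to turn the lid grows 0.6 N m a turn and the seal's press 43 N a turn. Snug: 21 to 150 degrees past first bite (2.5 to 18 N). Crushed at about 190 degrees (23 N).
- lane_home (a point): Plywood rack, three lanes, 125 mm deep, 176 wide; floor 8 mm thick, lane walls 32 mm, back stop 40 mm above the table. Fixed. This point is on the middle lane's floor where the jar's axis stands when its sled is home against the back stop (jar_mid is then 35 mm above it, the knob's middle about 100 mm). x points along the lane to the stop, z up.
- jar_left_mid (a point): Neighbour jar of the same kind, lid tight and flush, loose, 0.22 kg, home in the left lane, 56 mm beside the middle one's home; point on its axis 55 mm above its underside.
- jar_right_mid (a point): Neighbour jar of the same kind, lid tight and flush, loose, 0.22 kg, home in the right lane, 56 mm beside the middle one's home; point on its axis 55 mm above its underside.

How it is judged:
By the outcome, as a careful person would: the job done as asked, in the order asked, and still so for the second after the job is handed in, with the robot touching nothing.
It also fails if it takes over 72 s, if anything falls off the work surface, if the arm or the gripper's body presses on something with over 40 N, if the wrist force passes 120 N, or if a joint passes its speed limit or range.

## Working session

There is one attempt and no reset: what is moved stays moved. The work goes in short steps, Python scripts to look and compute and a tool call to move; the robot and the scene stay as the last step left them, time stands still between calls to the robot, and variables do not carry over. Pictures are saved under pics/ and viewed, at most 10 in all, crops included, and the job is handed in when it is done.

Besides the shell and the picture viewer there is one more tool, called as name(argument=value, ...), one argument or row to a line, values as JSON. step_arm: Moves the arm, as the interface text tells. Its arguments: {"type":"object","properties":{"motion":{"type":"array"},"grip_force":{"type":"number"}},"required":["motion"]}

```bash
mkdir -p pics
python3 - <<'E'
from station import arm
import cv2,numpy as np
s=arm.read_state();print({k:np.round(v,3).tolist() for k,v in s.items()}, arm.tcp_to_grasp)
for n in("side","top"):
    d=arm.snapshot(n);cv2.imwrite(f"pics/{n}0.png",d["image"]);print(n,d["mtx"].round(1).tolist(),d["T"].round(4).tolist())
E
```

```text
{'time': 0.0, 'joint_pos': [-1.246, 0.213, -0.035, 1.324, 0.0, 1.571], 'qvel': [-0.001, 0.002, -0.0, -0.001, 0.001, -0.001], 'joint_efforts': [-0.001, -68.617, 48.711, 0.018, -0.0, -0.0], 'ee_pos': [0.159, -0.474, 0.202], 'ee_rot': [-3.099, -0.508, 0.0], 'wrist_force': [-0.434, -0.31, -0.268], 'wrist_torque': [-0.019, 0.018, -0.002], 'gripper_force': 0.0, 'gripper_width': 0.085} -0.0187
side [[545.5, 0.0, 275.2], [0.0, 545.5, 206.0], [0.0, 0.0, 1.0]] [[0.9904, -0.0902, 0.1044, 0.3838], [-0.1377, -0.5948, 0.792, -0.3103], [-0.0094, -0.7988, -0.6015, 0.5942], [0.0, 0.0, 0.0, 1.0]]
top [[533.4, 0.0, 273.3], [0.0, 533.4, 205.0], [0.0, 0.0, 1.0]] [[-0.009, -0.9839, 0.1783, 0.3309], [-0.9995, 0.014, 0.0272, 0.3439], [-0.0293, -0.178, -0.9836, 0.9418], [0.0, 0.0, 0.0, 1.0]]
```

View pics/top0.png

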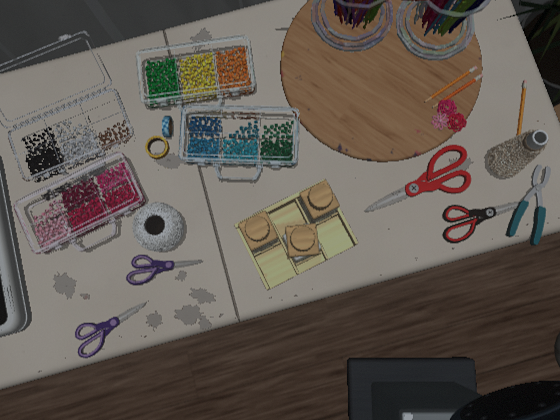

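View pics/side0.png

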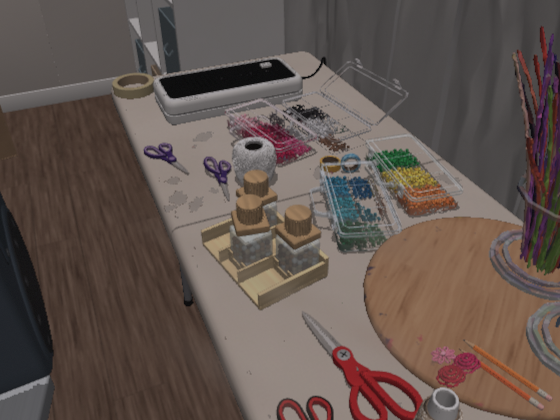

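The top view shows the rack at px (238–356, 180–288). The middle lid is at about (303,240), the left neighbour at (259,230) and the right one at (322,203). I'll zoom in and cast rays.

```bash
cat > h.py <<'E'
from station import arm
import cv2,numpy as np
from scipy.spatial.transform import Rotation as R
def ray(d,uv,z,T=None):
    T=d["T"] if T is None else T
    v=T[:3,:3]@np.linalg.inv(d["mtx"])@np.array([uv[0],uv[1],1.]);o=T[:3,3]
    return o+v*(z-o[2])/v[2]
E
python3 - <<'E'
from h import *
d=arm.snapshot("top")
c=cv2.resize(d["image"][170:300,225:370],None,fx=5,fy=4.6,interpolation=cv2.INTER_CUBIC)
c=cv2.resize(d["image"][175:295,230:365],None,fx=5,fy=5,interpolation=cv2.INTER_CUBIC)
cv2.imwrite("pics/topc.png",c)
for n,uv in dict(left=(259,226),mid=(303,237),right=(322,198)).items():
    print(n,ray(d,uv,.126).round(4))
for uv in((237,228),(325,180),(356,245),(271,289)):print(uv,ray(d,uv,.035).round(4))
E
```

```text
left [0.4461 0.3889 0.126 ]
mid [0.4282 0.3213 0.126 ]
right [0.4888 0.2907 0.126 ]
(237, 228) [0.456  0.4318 0.035 ]
(325, 180) [0.5382 0.2788 0.035 ]
(356, 245) [0.4243 0.2292 0.035 ]
(271, 289) [0.3519 0.3742 0.035 ]
```

View pics/topc.png

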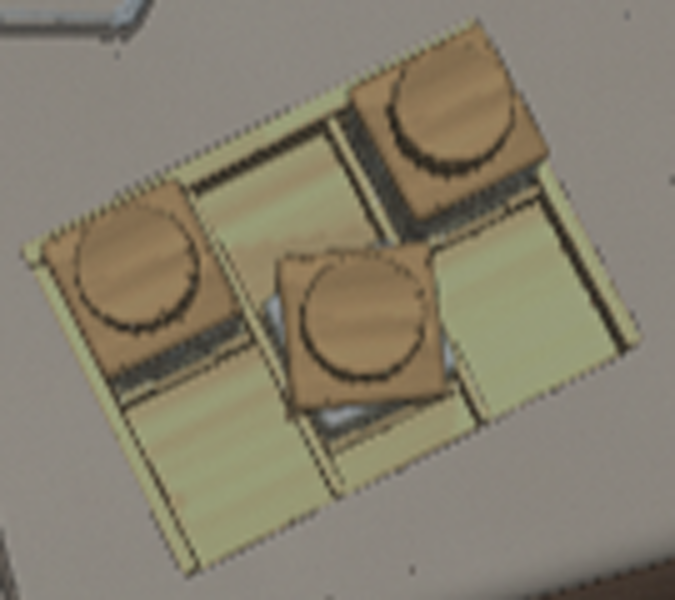

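The crop shows these knob-top centres in full-image px: mid (302.4,237.6), left (257.4,228), right (321,195). The lid is about 21° clockwise of the jar, so flush comes about 69° + 90k clockwise from here. I'll approach in a safe arc.

step_arm(
  motion=[
    [0,0,-0.5,0,0,-10.5,8.5],
    [0,0,-0.5,0,0,-10.5,8.5],
    [0,0,-0.5,0,0,-10.5,8.5],
    [0,0,-0.5,0,0,-10.5,8.5],
    [0,0,-0.5,0,0,-10.5,8.5],
    [0,0,-0.5,0,0,-10.5,8.5],
    [0,0,-0.5,0,0,-10.5,8.5],
    [0,0,-0.5,0,0,-10.5,8.5],
  ],
)

```text
time: 1.15
ee_pos: [0.1595, -0.4737, 0.2422]
ee_rot: [-1.956, -2.458, -0.0]
wrist_force: [-0.4, 0.3, 0.8]
gripper_width: 0.0847
gripper_force: 0.0
```

step_arm(
  motion=[
    [3,1.8,0,0,0,0,8.5],
    [3,1.8,0,0,0,0,8.5],
    [3,1.8,0,0,0,0,8.5],
    [3,1.8,0,0,0,0,8.5],
    [3,1.8,0,0,0,0,8.5],
    [3,1.8,0,0,0,0,8.5],
    [3,1.8,0,0,0,0,8.5],
    [3,1.8,0,0,0,0,8.5],
  ],
)

```text
time: 2.15
ee_pos: [0.2477, -0.2071, 0.2421]
ee_rot: [-1.964, -2.452, -0.0]
wrist_force: [0.8, 0.5, 0.2]
gripper_width: 0.0854
gripper_force: 0.0
```

step_arm(
  motion=[
    [3,1.8,0,0,0,0,8.5],
    [3,1.8,0,0,0,0,8.5],
    [3,1.8,0,0,0,0,8.5],
    [3,1.8,0,0,0,0,8.5],
    [3,1.8,0,0,0,0,8.5],
    [3,1.8,0,0,0,0,8.5],
    [3,1.8,0,0,0,0,8.5],
    [3,1.8,0,0,0,0,8.5],
  ],
)

```text
time: 3.15
ee_pos: [0.3359, 0.0587, 0.2422]
ee_rot: [1.964, 2.452, -0.0]
wrist_force: [-0.5, 0.2, -0.3]
gripper_width: 0.0848
gripper_force: 0.0
```

Run:
```python
from h import *
s=arm.read_state();print({k:np.round(v,3).tolist() for k,v in s.items()})
Rm=R.from_rotvec(s["ee_rot"]).as_matrix();print(Rm.round(3))
d=arm.snapshot("wrist");print(d["mtx"].round(1).tolist(),d["T_tool_cam"].round(4).tolist())
```

```text
{'time': 3.15, 'joint_pos': [0.173, -0.119, -0.285, 1.405, -0.0, 1.523], 'qvel': [0.753, 0.254, 0.213, -0.042, 0.001, 0.752], 'joint_efforts': [-8.813, -42.134, 46.838, 0.614, 0.121, -1.92], 'ee_pos': [0.336, 0.059, 0.242], 'ee_rot': [1.964, 2.452, -0.0], 'wrist_force': [-0.51, 0.209, -0.346], 'wrist_torque': [-0.006, 0.011, -0.02], 'gripper_force': 0.0, 'gripper_width': 0.085}
[[-0.219  0.976  0.   ]
 [ 0.976  0.219 -0.   ]
 [-0.    -0.    -1.   ]]
[[306.6, 0.0, 282.0], [0.0, 306.6, 206.9], [0.0, 0.0, 1.0]] [[-0.0006, -0.9627, -0.2705, 0.0678], [1.0, -0.001, 0.0014, 0.0003], [-0.0016, -0.2705, 0.9627, -0.1723], [0.0, 0.0, 0.0, 1.0]]
```

step_arm(
  motion=[
    [3.2,2,0,0,0,0,8.5],
    [3.2,2,0,0,0,0,8.5],
    [3.2,2,0,0,0,0,8.5],
    [3.2,2,0,0,0,0,8.5],
    [3.2,2,0,0,0,0,8.5],
    [3.2,2,0,0,0,0,8.5],
    [3.2,2,0,0,0,0,8.5],
    [0,0,0,0,0,0,8.5],
  ],
)

```text
time: 4.2
ee_pos: [0.4237, 0.3082, 0.2412]
ee_rot: [-1.961, -2.453, 0.002]
wrist_force: [-0.3, 0.5, 0.6]
gripper_width: 0.0851
gripper_force: 0.0
```

```bash
cat >> h.py <<'E'
def wrist(name=None):
    s=arm.read_state();Tt=np.eye(4);Tt[:3,:3]=R.from_rotvec(s["ee_rot"]).as_matrix();Tt[:3,3]=s["ee_pos"]
    d=arm.snapshot("wrist");d["T"]=Tt@d["T_tool_cam"]
    if name:cv2.imwrite(f"pics/{name}.png",d["image"])
    return s,d
E
python3 - <<'E'
from h import *
s,d=wrist("w1");print(s["ee_pos"],s["ee_rot"],s["joint_pos"]);np.savez("w1.npz",T=d["T"],mtx=d["mtx"])
E
```

```text
[0.42369421 0.3082419  0.24115995] [-1.96147118e+00 -2.45333863e+00  1.97120382e-03] [6.28830515e-01 2.62783642e-01 1.27637362e-01 1.43700193e+00
 1.84136379e-04 1.97771577e+00]
```

View pics/w1.png

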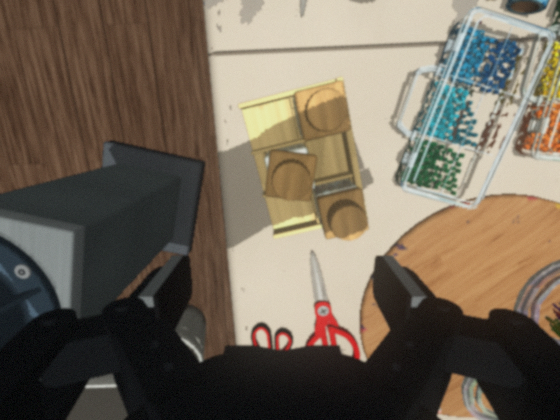

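The wrist view shows the rack at px (240–370, 80–240), with the middle knob at about (292,175), the left neighbour at (325,107) and the right at (348,215). I'll enlarge it to pick points.

```bash
python3 -c "
import cv2
i=cv2.imread('pics/w1.png')[75:245,235:375]
cv2.imwrite('pics/w1c.png',cv2.resize(i,None,fx=3.5,fy=3.5,interpolation=cv2.INTER_CUBIC))"
```

```text
(no output)
```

View pics/w1c.png

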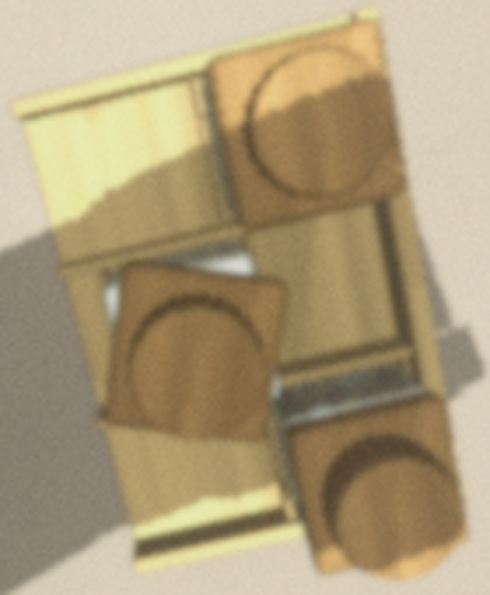

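The crop shows the middle lid's corners at (122,262), (288,285), (270,440), (103,420). The knob tops are at (197,368) mid, (320,122) left and (400,515) right, and the lane walls are clearly visible.

Run:
```python
from h import *
w=np.load("w1.npz");w={k:w[k] for k in w}
t=arm.snapshot("top")
f=lambda p:(p[0]/3.5+235,p[1]/3.5+75)
g=lambda p:(p[0]/5+230,p[1]/5+175)
def tri(pw,pt):
    A=[];b=[]
    M=np.zeros((3,3));c=np.zeros(3)
    for d,p in((w,pw),(t,pt)):
        v=d["T"][:3,:3]@np.linalg.inv(d["mtx"])@[*p,1];v/=np.linalg.norm(v);P=np.eye(3)-np.outer(v,v);M+=P;c+=P@d["T"][:3,3]
    return np.linalg.solve(M,c)
for n,a,b in(("mid",(197,368),(362,313)),("left",(320,122),(137,264)),("right",(400,515),(455,100))):
    print(n,"tri",tri(f(a),g(b)).round(4),"w",ray(w,f(a),.124).round(4),"t",ray(t,g(b),.124).round(4))
def ang(d,a,b,z):
    p,q=ray(d,a,z),ray(d,b,z);v=q-p;return round(np.degrees(np.arctan2(v[1],v[0])),1),round(np.linalg.norm(v),4)
def show(l,d,k,L,z):
    for a,b in L:print(l,ang(d,k(a),k(b),z))
show("lane w",w,f,[((15,105),(380,12)),((60,272),(245,225)),((280,375),(410,348))],.04)
show("lane t",t,g,[((190,572),(28,255)),((630,345),(545,180))],.04)
show("frontedge t",t,g,[((195,572),(635,345))],.04)
show("leftlid w",w,f,[((208,62),(375,25)),((240,225),(408,185)),((208,62),(240,225)),((375,25),(408,185))],.09)
show("leftlid t",t,g,[((113,383),(243,318)),((45,245),(178,182)),((45,245),(113,383)),((178,182),(243,318))],.09)
show("rlid t",t,g,[((352,95),(478,28)),((478,28),(548,158)),((418,220),(548,158)),((352,95),(418,220))],.09)
L=[(122,262),(288,285),(270,440),(103,420)]
show("mlid w",w,f,[(L[i],L[(i+1)%4]) for i in range(4)],.095);print("c",np.mean([ray(w,f(p),.095) for p in L],0).round(4))
L=[(282,253),(432,243),(450,393),(292,413)]
show("mlid t",t,g,[(L[i],L[(i+1)%4]) for i in range(4)],.095);print("c",np.mean([ray(t,g(p),.095) for p in L],0).round(4))
```

```text
mid tri [0.4298 0.3216 0.114 ] w [0.4301 0.3231 0.124 ] t [0.4275 0.3222 0.124 ]
left tri [ 0.4737  0.4049 -0.0913] w [0.4464 0.3925 0.124 ] t [0.4436 0.3915 0.124 ]
right tri [0.4965 0.2922 0.1177] w [0.496  0.2945 0.124 ] t [0.4939 0.292  0.124 ]
lane w (np.float64(26.2), np.float64(0.1225))
lane w (np.float64(26.7), np.float64(0.0653))
lane w (np.float64(24.7), np.float64(0.0464))
lane t (np.float64(26.9), np.float64(0.1208))
lane t (np.float64(25.3), np.float64(0.0629))
frontedge t (np.float64(-63.5), np.float64(0.1667))
leftlid w (np.float64(24.5), np.float64(0.0478))
leftlid w (np.float64(25.8), np.float64(0.0501))
leftlid w (np.float64(-64.9), np.float64(0.0463))
leftlid w (np.float64(-62.0), np.float64(0.0451))
leftlid t (np.float64(-64.0), np.float64(0.0465))
leftlid t (np.float64(-65.1), np.float64(0.0476))
leftlid t (np.float64(-154.0), np.float64(0.05))
leftlid t (np.float64(-155.2), np.float64(0.0491))
rlid t (np.float64(-62.4), np.float64(0.0468))
rlid t (np.float64(-153.7), np.float64(0.0484))
rlid t (np.float64(-65.1), np.float64(0.0468))
rlid t (np.float64(-153.7), np.float64(0.0462))
mlid w (np.float64(4.9), np.float64(0.0493))
mlid w (np.float64(-82.2), np.float64(0.0473))
mlid w (np.float64(-174.4), np.float64(0.0515))
mlid w (np.float64(95.1), np.float64(0.048))
c [0.4308 0.3222 0.095 ]
mlid t (np.float64(-86.9), np.float64(0.0481))
mlid t (np.float64(-174.6), np.float64(0.0483))
mlid t (np.float64(96.6), np.float64(0.0504))
mlid t (np.float64(2.8), np.float64(0.0513))
c [0.4271 0.3209 0.095 ]
```

step_arm(
  motion=[
    [0,0,0,0,0,-10.5,5],
    [0,0,0,0,0,-10.5,5],
    [0,0,0,0,0,-10.5,5],
    [0,0,0,0,0,-10.5,5],
    [0,0,0,0,0,-10.5,5],
    [0,0,0,0,0,-10.5,5],
    [0,0,0,0,0,-10.5,5],
    [0,0,0,0,0,-10.5,5],
  ],
)

```text
time: 5.3
ee_pos: [0.4234, 0.3055, 0.2425]
ee_rot: [-0.189, 3.136, 0.0]
wrist_force: [0.3, -1.5, -0.1]
gripper_width: 0.0498
gripper_force: 0.0
```

step_arm(
  motion=[
    [0,0,0,0,0,-10.5,5],
    [0,0,0,0,0,-10.5,5],
    [0,0,0,0,0,-10.5,5],
    [0,0,0,0,0,-10.5,5],
    [0,0,0,0,0,-10.5,5],
    [0,0,0,0,0,-10.5,5],
    [0,0,0,0,0,-10.5,5],
    [0,0,0,0,0,-10.5,5],
  ],
)

```text
time: 6.3
ee_pos: [0.4234, 0.3056, 0.2426]
ee_rot: [-2.239, 2.204, -0.0]
wrist_force: [-0.4, 0.2, 0.4]
gripper_width: 0.0501
gripper_force: 0.0
```

step_arm(
  motion=[
    [0,0,0,0,0,-10.5,5],
    [0,0,0,0,0,-10.5,5],
    [0,0,0,0,0,-10.5,5],
    [0,0,0,0,0,-10.5,5],
    [0,0,0,0,0,-10.5,5],
    [0,0,0,0,0,-10.5,5],
    [0,0,0,0,0,-10.5,5],
    [0,0,0,0,0,-10.5,5],
  ],
)

```text
time: 7.3
ee_pos: [0.4234, 0.3055, 0.2426]
ee_rot: [-3.138, 0.14, -0.0]
wrist_force: [0.3, -0.1, 1.0]
gripper_width: 0.0499
gripper_force: 0.0
```

```bash
cat >> h.py <<'E'
def st(goal=None):
    s=arm.read_state();Rm=R.from_rotvec(s["ee_rot"]).as_matrix()
    print("t%.2f"%s["time"],"pos",s["ee_pos"].round(4),"yawY %.2f"%(np.degrees(np.arctan2(Rm[1,1],Rm[0,1]))%360),"q6 %.1f"%np.degrees(s["joint_pos"][5]),"F",s["wrist_force"].round(2),"M",s["wrist_torque"].round(3),"w %.4f gf %.1f"%(s["gripper_width"],s["gripper_force"]))
    if goal is not None:print("tool shift cm",(Rm.T@(np.array(goal)-s["ee_pos"])*100).round(2))
    return s
E
python3 -c "
from h import *
st((.429,.322,.12))"
```

```text
t7.30 pos [0.4234 0.3055 0.2426] yawY 264.90 q6 -139.1 F [ 0.25 -0.12  1.  ] M [ 0.031  0.04  -0.006] w 0.0499 gf 0.0
tool shift cm [ 0.41 -1.69 12.26]
```

step_arm(
  motion=[
    [0.4,-1.7,0,0,0,-10.3,5],
    [0,0,1,0,0,0,5],
    [0,0,1,0,0,0,5],
    [0,0,1,0,0,0,5],
    [0,0,1,0,0,0,5],
    [0,0,1,0,0,0,5],
    [0,0,1,0,0,0,5],
    [0,0,0,0,0,0,5],
  ],
)

```text
time: 8.3
ee_pos: [0.4288, 0.3229, 0.1814]
ee_rot: [3.138, 0.134, -0.002]
wrist_force: [-0.0, 0.1, 0.5]
gripper_width: 0.0502
gripper_force: 0.0
```

```bash
python3 -c "
from h import *
st((.429,.322,.12))
s,d=wrist('w2');np.savez('w2.npz',T=d['T'],mtx=d['mtx'])"
```

```text
t8.30 pos [0.4288 0.3229 0.1814] yawY 274.91 q6 -147.9 F [-0.04  0.12  0.48] M [-0.043  0.018 -0.035] w 0.0502 gf 0.0
tool shift cm [0.02 0.09 6.14]
```

View pics/w2.png

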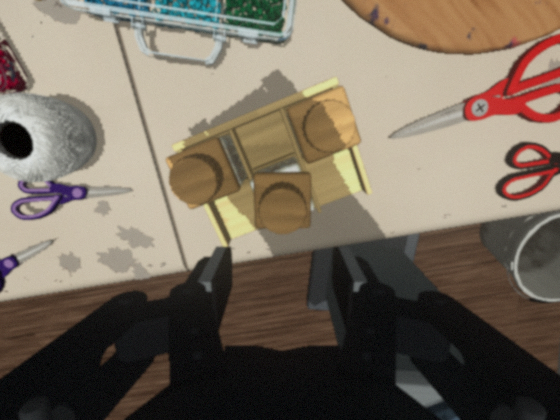

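The wrist view shows the middle knob top at about (283,210), centred between the fingers.

Run:
```python
from h import *
w=np.load("w2.npz");w={k:w[k] for k in w}
print(ray(w,(283,210),.124).round(4))
i=cv2.imread("pics/w2.png");g=cv2.GaussianBlur(cv2.cvtColor(i,cv2.COLOR_BGR2GRAY),(3,3),0)
c=cv2.HoughCircles(g[160:260,230:340],cv2.HOUGH_GRADIENT,1,20,param1=60,param2=8,minRadius=21,maxRadius=29)
for x in c[0][:3]:
    u=(x[0]+230,x[1]+160);print(u,x[2],ray(w,u,.124).round(4))
```

```text
[0.4311 0.3217 0.124 ]
(np.float32(282.5), np.float32(204.5)) 23.3 [0.4355 0.3225 0.124 ]
(np.float32(258.5), np.float32(171.5)) 23.9 [0.4596 0.3427 0.124 ]
(np.float32(292.5), np.float32(186.5)) 21.8 [0.4503 0.3161 0.124 ]
```

step_arm(
  motion=[
    [0.15,0.05,1.4,0,0,0,5],
    [0,0,1.4,0,0,0,5],
    [0,0,1.4,0,0,0,5],
    [0,0,1.2,0,0,0,5],
    [0,0,1,0,0,0,5],
    [0,0,1,0,0,0,5],
    [0,0,1,0,0,0,5],
    [0,0,0,0,0,0,5],
  ],
)

```text
time: 9.35
ee_pos: [0.4303, 0.3225, 0.0975]
ee_rot: [3.138, 0.135, -0.002]
wrist_force: [-0.6, 1.0, 0.5]
gripper_width: 0.0499
gripper_force: 0.0
```

step_arm(
  motion=[
    [0,0,0,0,0,0,4.4],
    [0,0,0,0,0,0,4.2],
    [0,0,0,0,0,0,4],
    [0,0,0,0,0,0,3.8],
    [0,0,0,0,0,0,3.6],
    [0,0,0,0,0,0,3.4],
    [0,0,0,0,0,0,3.4],
    [0,0,0,0,0,0,3.4],
  ],
  grip_force=25,
)

```text
time: 10.35
ee_pos: [0.4307, 0.3228, 0.0982]
ee_rot: [-3.139, -0.135, 0.0]
wrist_force: [0.9, 0.6, 0.6]
gripper_width: 0.034
gripper_force: 0.0
```

```bash
python3 -c "
from h import *
st()"
```

```text
t10.35 pos [0.4307 0.3228 0.0982] yawY 274.91 q6 -148.1 F [0.88 0.59 0.56] M [-0.029 -0.022  0.027] w 0.0340 gf 0.0
```

step_arm(
  motion=[
    [0,0,0,0,0,0,3.3],
    [0,0,0,0,0,0,3.2],
    [0,0,0,0,0,0,3.1],
    [0,0,0,0,0,0,3],
    [0,0,0,0,0,0,2.9],
    [0,0,0,0,0,0,2.8],
    [0,0,0,0,0,0,2.8],
    [0,0,0,0,0,0,2.8],
  ],
)

```text
time: 11.35
ee_pos: [0.4307, 0.3228, 0.0982]
ee_rot: [3.139, 0.135, 0.0]
wrist_force: [-0.0, -0.9, 0.1]
gripper_width: 0.0278
gripper_force: 0.0
```

```bash
python3 -c "
from h import *
st()
d=arm.snapshot('side');i=d['image'][60:290,180:380]
cv2.imwrite('pics/s2.png',cv2.resize(i,None,fx=2.6,fy=2.6,interpolation=cv2.INTER_CUBIC))"
```

```text
t11.35 pos [0.4307 0.3228 0.0982] yawY 274.91 q6 -148.1 F [-0.05 -0.86  0.06] M [ 0.057 -0.058  0.006] w 0.0278 gf 0.0
```

View pics/s2.png

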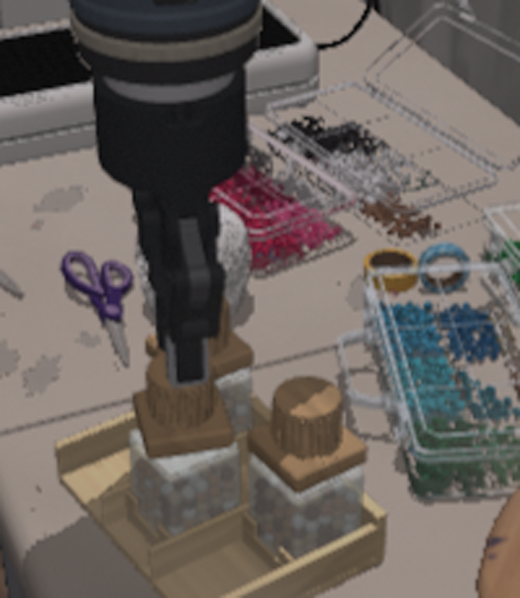

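The side view shows the gripper over the middle knob, with the near finger's tip at crop (190,378) and the knob at about (178,390). I need the true height, so I'll triangulate the knob tops from the side and top views.

Run:
```python
from h import *
t=arm.snapshot("top");s_=arm.snapshot("side");s=st()
def tri(a,b):
    M=np.zeros((3,3));c=np.zeros(3)
    for d,p in((s_,a),(t,b)):
        v=d["T"][:3,:3]@np.linalg.inv(d["mtx"])@[*p,1];v/=np.linalg.norm(v);P=np.eye(3)-np.outer(v,v);M+=P;c+=P@d["T"][:3,3]
    return np.linalg.solve(M,c)
print("right",tri((298.5,212.5),(321,195)).round(4))
# from first side image: knob tops
print("mid",tri((248.5,203.5),(302.4,237.6)).round(4),"left",tri((256.5,179),(257.4,227.8)).round(4))
Ti=np.linalg.inv(s_["T"])
def pr(p):
    c=s_["mtx"]@(Ti@[*p,1])[:3];u=c[:2]/c[2];return ((u-[180,60])*2.6).round(0)
x,y,z=s["ee_pos"]
print("tcp",pr((x,y,z)),"near tip",pr((x,y-.014,z)),"knobtop .123",pr((.4305,.3222,.123)),"lidtop .093",pr((.4305,.3222,.093)))
i=cv2.imread("pics/side0.png")[180:280,205:335];cv2.imwrite("pics/s0c.png",cv2.resize(i,None,fx=5,fy=5,interpolation=cv2.INTER_CUBIC))
```

```text
t11.50 pos [0.4307 0.3228 0.0982] yawY 274.91 q6 -148.1 F [-0.8   0.82  0.79] M [ 0.034  0.006 -0.045] w 0.0282 gf 0.0
right [0.4954 0.2918 0.1215]
mid [0.4279 0.3222 0.1228] left [0.4461 0.392  0.1166]
tcp [184. 407.] near tip [187. 422.] knobtop .123 [182. 372.] lidtop .093 [184. 415.]
```

View pics/s0c.png

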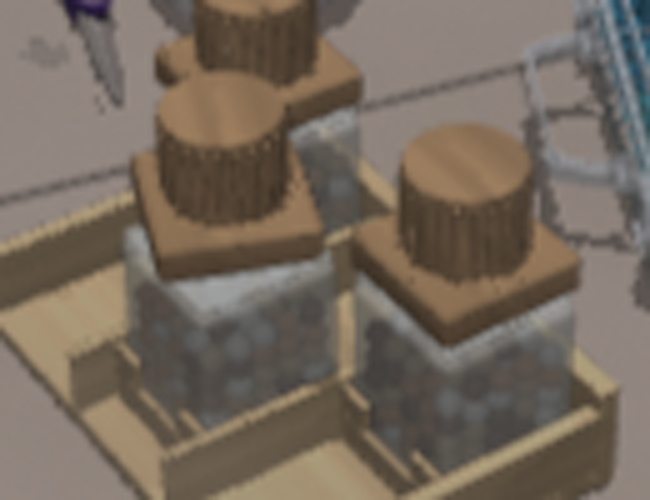

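The evidence (no contact, and the tip's projection about 40 px too high) says the tips are still above the knob. I'll reopen, go down carefully and feel for contact.

step_arm(
  motion=[
    [0,0,0,0,0,0,4.8],
    [0,0,0,0,0,0,4.8],
    [0,0,0,0,0,0,4.8],
    [0,0,0.25,0,0,0,4.8],
    [0,0,0.25,0,0,0,4.8],
    [0,0,0.25,0,0,0,4.8],
    [0,0,0.25,0,0,0,4.8],
    [0,0,0,0,0,0,4.8],
  ],
)

```text
time: 12.5
ee_pos: [0.4305, 0.3227, 0.088]
ee_rot: [3.138, 0.135, -0.001]
wrist_force: [0.2, 0.3, -0.4]
gripper_width: 0.0479
gripper_force: 0.0
```

step_arm(
  motion=[
    [0,0,0,0,0,0,4.4],
    [0,0,0,0,0,0,4.2],
    [0,0,0,0,0,0,4],
    [0,0,0,0,0,0,3.9],
    [0,0,0,0,0,0,3.8],
    [0,0,0,0,0,0,3.7],
    [0,0,0,0,0,0,3.5],
    [0,0,0,0,0,0,3.5],
  ],
)

```text
time: 13.5
ee_pos: [0.4307, 0.3229, 0.0883]
ee_rot: [-3.139, -0.135, -0.0]
wrist_force: [-0.1, 0.4, 2.2]
gripper_width: 0.0365
gripper_force: 24.7
```

```bash
python3 -c "
from h import *
st()
d=arm.snapshot('side');i=d['image'][170:270,200:320]
cv2.imwrite('pics/s3.png',cv2.resize(i,None,fx=5,fy=5,interpolation=cv2.INTER_CUBIC))"
```

```text
t13.50 pos [0.4307 0.3229 0.0883] yawY 274.91 q6 -148.1 F [-0.14  0.41  2.22] M [0.106 0.115 0.044] w 0.0365 gf 24.7
```

View pics/s3.png

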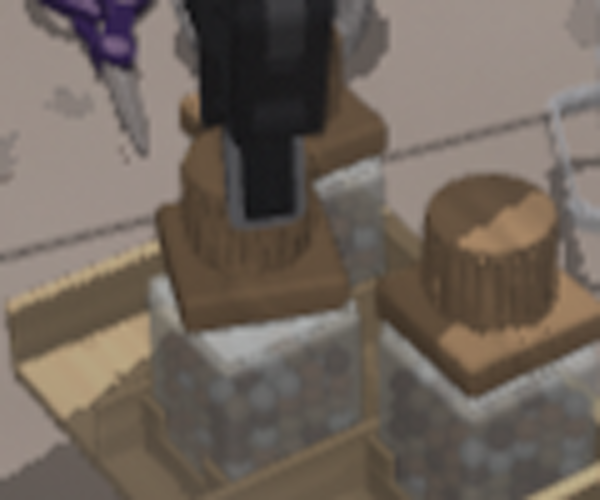

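The fingers now hold the knob's upper part, with the tip's lower edge at crop v=222 and the knob base at about 265. They sit about 2 mm too far in +x. I'll regrip lower and centred.

step_arm(
  motion=[
    [0,0,0,0,0,0,4.8],
    [0,0,0,0,0,0,4.8],
    [-0.2,0,0.2,0,0,0,4.8],
    [0,0,0.2,0,0,0,4.8],
    [0,0,0.2,0,0,0,4.8],
    [0,0,0,0,0,0,4.4],
    [0,0,0,0,0,0,4.1],
    [0,0,0,0,0,0,3.9],
  ],
)

```text
time: 14.55
ee_pos: [0.4287, 0.3227, 0.0823]
ee_rot: [-3.139, -0.135, -0.0]
wrist_force: [0.5, -0.4, -0.6]
gripper_width: 0.039
gripper_force: 0.0
```

step_arm(
  motion=[
    [0,0,0,0,0,0,3.7],
    [0,0,0,0,0,0,3.4],
    [0,0,0,0,0,0,3],
    [0,0,0,0,0,0,3],
    [0,0,0,0,0,0,3],
    [0,0,0,0,0,0,3],
    [0,0,0,0,0,0,3],
    [0,0,0,0,0,0,3],
  ],
  grip_force=70,
)

```text
time: 15.55
ee_pos: [0.4288, 0.3227, 0.0824]
ee_rot: [-3.138, -0.135, -0.0]
wrist_force: [-1.8, -0.4, 5.9]
gripper_width: 0.0351
gripper_force: 69.3
```

```bash
python3 -c "
from h import *
for i in range(1):st()"
```

```text
t15.55 pos [0.4288 0.3227 0.0824] yawY 274.91 q6 -147.9 F [-1.75 -0.39  5.89] M [-0.027  0.226 -0.021] w 0.0351 gf 69.3
```

```bash
cat > m.py <<'E'
from h import *
s=st();a=[]
for i in range(4):
    r=arm.read_state();a.append([r["wrist_torque"][2],r["joint_efforts"][5]]);arm.snapshot("top")
print("Mz",np.round(np.array(a)[:,0],3),"e6",np.round(np.array(a)[:,1],3),"mean",np.mean(a,0).round(3))
E
python3 m.py
```

```text
t15.55 pos [0.4288 0.3227 0.0824] yawY 274.91 q6 -147.9 F [-1.75 -0.39  5.89] M [-0.027  0.226 -0.021] w 0.0351 gf 69.3
Mz [-0.021 -0.004  0.012  0.024] e6 [-0.001 -0.001 -0.001 -0.001] mean [ 0.003 -0.001]
```

step_arm(
  motion=[
    [0,0,0.02,0,0,1.5,3],
    [0,0,0.02,0,0,1.5,3],
    [0,0,0.02,0,0,1.5,3],
    [0,0,0.02,0,0,1.5,3],
    [0,0,0.02,0,0,1.5,3],
    [0,0,0.02,0,0,1.5,3],
    [0,0,0.02,0,0,1.5,3],
    [0,0,0,0,0,1.5,3],
  ],
)

```text
time: 16.75
ee_pos: [0.4292, 0.3231, 0.0817]
ee_rot: [-3.134, 0.195, -0.002]
wrist_force: [-1.6, -0.5, 13.7]
gripper_width: 0.0354
gripper_force: 70.3
```

```bash
python3 m.py
```

```text
t16.75 pos [0.4292 0.3231 0.0817] yawY 262.88 q6 -135.9 F [-1.63 -0.47 13.71] M [-0.133  0.297  0.259] w 0.0354 gf 70.3
Mz [0.259 0.297 0.158 0.116] e6 [-0.263 -0.106  0.67   0.359] mean [0.207 0.165]
```

step_arm(
  motion=[
    [0,0,0.02,0,0,1.5,3],
    [0,0,0.02,0,0,1.5,3],
    [0,0,0.02,0,0,1.5,3],
    [0,0,0.02,0,0,1.5,3],
    [0,0,0.02,0,0,1.5,3],
    [0,0,0.02,0,0,1.5,3],
    [0,0,0.02,0,0,1.5,3],
    [0,0,0,0,0,1.5,3],
  ],
)

```text
time: 17.95
ee_pos: [0.4298, 0.3235, 0.081]
ee_rot: [-3.096, 0.521, -0.004]
wrist_force: [-0.6, -0.5, 20.9]
gripper_width: 0.0354
gripper_force: 71.1
```

```bash
python3 m.py
```

```text
t17.95 pos [0.4298 0.3235 0.081 ] yawY 250.88 q6 -123.9 F [-0.57 -0.53 20.93] M [-0.252  0.275  0.242] w 0.0354 gf 71.1
Mz [0.242 0.237 0.215 0.136] e6 [-0.268 -0.111  0.666  0.356] mean [0.208 0.16 ]
```

The descent I wrote was ten times too big (it should be 0.013 cm per 12°). I'll back off 1.2 mm. Wrist effort during motion is a clean signal (−0.263, −0.268).

Create m.py:
```python
from h import *
s=st();print("    e6 %.4f"%s["joint_efforts"][5])
```

```text
(no output)
```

step_arm(
  motion=[
    [0,0,-0.13,0,0,1.5,3],
    [0,0,0,0,0,1.5,3],
    [0,0,0,0,0,1.5,3],
    [0,0,0,0,0,1.5,3],
    [0,0,0,0,0,1.5,3],
    [0,0,0,0,0,1.5,3],
    [0,0,0,0,0,1.5,3],
    [0,0,0,0,0,1.5,3],
  ],
)

```text
time: 19.15
ee_pos: [0.4296, 0.3234, 0.0816]
ee_rot: [-3.024, 0.842, -0.002]
wrist_force: [1.1, 2.6, 10.8]
gripper_width: 0.0351
gripper_force: 70.2
```

```bash
python3 m.py
```

```text
t19.15 pos [0.4296 0.3234 0.0816] yawY 238.88 q6 -111.9 F [ 1.07  2.6  10.83] M [ 0.333 -0.132  0.308] w 0.0351 gf 70.2
    e6 -0.2605
```

step_arm(
  motion=[
    [0,0,-0.1,0,0,1.5,3],
    [0,0,0,0,0,1.5,3],
    [0,0,0,0,0,1.5,3],
    [0,0,0,0,0,1.5,3],
    [0,0,0,0,0,1.5,3],
    [0,0,0,0,0,1.5,3],
    [0,0,0,0,0,1.5,3],
    [0,0,0,0,0,1.5,3],
  ],
)

```text
time: 20.15
ee_pos: [0.4289, 0.323, 0.0819]
ee_rot: [-2.921, 1.155, -0.0]
wrist_force: [-0.9, 4.0, 6.1]
gripper_width: 0.0351
gripper_force: 69.7
```

```bash
python3 m.py
```

```text
t20.15 pos [0.4289 0.323  0.0819] yawY 226.84 q6 -99.9 F [-0.94  4.02  6.06] M [ 0.612 -0.035  0.291] w 0.0351 gf 69.7
    e6 -0.2569
```

step_arm(
  motion=[
    [0,0,0,0,0,1.5,3],
    [0,0,0,0,0,1.5,3],
    [0,0,0,0,0,1.5,3],
    [0,0,0,0,0,1.5,3],
    [0,0,0,0,0,1.5,3],
    [0,0,0,0,0,1.5,3],
    [0,0,0,0,0,1.5,3],
    [0,0,0,0,0,1.5,3],
  ],
)

```text
time: 21.15
ee_pos: [0.4287, 0.3229, 0.0818]
ee_rot: [-2.784, 1.455, 0.0]
wrist_force: [-0.3, 5.1, 4.4]
gripper_width: 0.0349
gripper_force: 69.6
```

```bash
python3 m.py
```

```text
t21.15 pos [0.4287 0.3229 0.0818] yawY 214.83 q6 -87.9 F [-0.33  5.07  4.38] M [0.973 0.065 0.306] w 0.0349 gf 69.6
    e6 -0.2683
```

step_arm(
  motion=[
    [0,0,0,0,0,0,3],
    [0,0,0,0,0,0,3],
    [0,0,0,0,0,1.5,3],
    [0,0,0,0,0,1.5,3],
    [0,0,0,0,0,1.5,3],
    [0,0,0,0,0,1.5,3],
    [0,0,0,0,0,1.5,3],
    [0,0,0,0,0,1.5,3],
  ],
)

```text
time: 22.15
ee_pos: [0.4286, 0.3228, 0.0817]
ee_rot: [-2.661, 1.669, 0.0]
wrist_force: [-0.0, 5.8, 5.3]
gripper_width: 0.0355
gripper_force: 69.5
```

```bash
python3 m.py
python3 - <<'E'
from h import *
d=arm.snapshot("side");cv2.imwrite("pics/sideB.png",d["image"])
a=cv2.imread("pics/side0.png")[170:290,190:350]; b=d["image"][170:290,190:350]
cv2.imwrite("pics/cmp.png",cv2.resize(np.vstack([a,b]),None,fx=2.5,fy=2.5,interpolation=cv2.INTER_CUBIC))
E
```

```text
t22.15 pos [0.4286 0.3228 0.0817] yawY 205.82 q6 -78.8 F [-0.05  5.76  5.35] M [1.102 0.157 0.269] w 0.0355 gf 69.5
    e6 -0.2570
```

View pics/cmp.png

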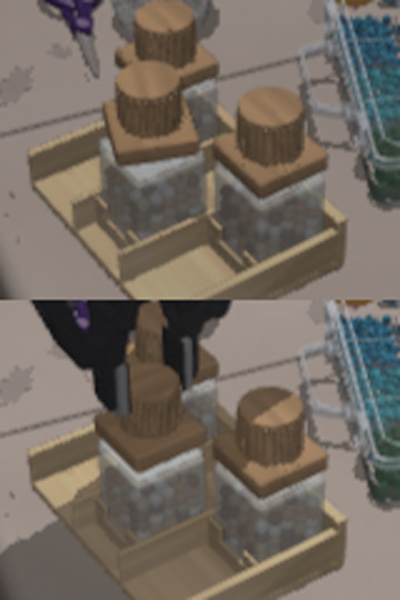

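The lower picture shows the lid now parallel to the right neighbour's lid, so it turned with the fingers and is flush at 69°. The effort stayed flat, so there is no bite yet. The next candidate is 159°.

step_arm(
  motion=[
    [0,0,0.01,0,0,1.5,3],
    [0,0,0,0,0,1.5,3],
    [0,0,0,0,0,1.5,3],
    [0,0,0,0,0,1.5,3],
    [0,0,0,0,0,1.5,3],
    [0,0,0,0,0,1.5,3],
    [0,0,0,0,0,1.5,3],
    [0,0,0,0,0,1.5,3],
  ],
)

```text
time: 23.2
ee_pos: [0.4286, 0.3228, 0.0816]
ee_rot: [-2.472, 1.938, 0.001]
wrist_force: [-1.0, 5.2, 4.4]
gripper_width: 0.035
gripper_force: 69.5
```

```bash
python3 m.py
```

```text
t23.20 pos [0.4286 0.3228 0.0816] yawY 193.82 q6 -66.8 F [-1.02  5.22  4.43] M [1.037 0.154 0.256] w 0.0350 gf 69.5
    e6 -0.2573
```

step_arm(
  motion=[
    [0,0,0.01,0,0,1.5,3],
    [0,0,0,0,0,1.5,3],
    [0,0,0,0,0,1.5,3],
    [0,0,0,0,0,1.5,3],
    [0,0,0,0,0,1.5,3],
    [0,0,0,0,0,1.5,3],
    [0,0,0,0,0,1.5,3],
    [0,0,0,0,0,1.5,3],
  ],
)

```text
time: 24.2
ee_pos: [0.4286, 0.3228, 0.0815]
ee_rot: [-2.256, 2.186, 0.0]
wrist_force: [-0.5, 5.0, 5.0]
gripper_width: 0.0351
gripper_force: 69.5
```

```bash
python3 m.py
```

```text
t24.20 pos [0.4286 0.3228 0.0815] yawY 181.81 q6 -54.8 F [-0.5   4.97  5.03] M [1.04  0.113 0.298] w 0.0351 gf 69.5
    e6 -0.2545
```

step_arm(
  motion=[
    [0,0,0.01,0,0,1.5,3],
    [0,0,0,0,0,1.5,3],
    [0,0,0,0,0,1.5,3],
    [0,0,0,0,0,1.5,3],
    [0,0,0,0,0,1.5,3],
    [0,0,0,0,0,1.5,3],
    [0,0,0,0,0,1.5,3],
    [0,0,0,0,0,1.5,3],
  ],
)

```text
time: 25.2
ee_pos: [0.4286, 0.3228, 0.0814]
ee_rot: [-2.015, 2.41, 0.0]
wrist_force: [0.1, 5.5, 4.3]
gripper_width: 0.0352
gripper_force: 69.5
```

```bash
python3 m.py
```

```text
t25.20 pos [0.4286 0.3228 0.0814] yawY 169.82 q6 -42.8 F [0.11 5.49 4.27] M [1.025 0.235 0.353] w 0.0352 gf 69.5
    e6 -0.2368
```

step_arm(
  motion=[
    [0,0,0.01,0,0,1.5,3],
    [0,0,0,0,0,1.5,3],
    [0,0,0,0,0,1.5,3],
    [0,0,0,0,0,1.5,3],
    [0,0,0,0,0,1.5,3],
    [0,0,0,0,0,1.5,3],
    [0,0,0,0,0,1.5,3],
    [0,0,0,0,0,1.5,3],
  ],
)

```text
time: 26.2
ee_pos: [0.4286, 0.3227, 0.0813]
ee_rot: [-1.752, 2.607, 0.0]
wrist_force: [-0.9, 4.2, 4.1]
gripper_width: 0.0353
gripper_force: 69.5
```

```bash
python3 m.py
```

```text
t26.20 pos [0.4286 0.3227 0.0813] yawY 157.81 q6 -30.8 F [-0.95  4.24  4.1 ] M [1.037 0.219 0.346] w 0.0353 gf 69.5
    e6 -0.2184
```

The effort now rises 0.018–0.02 per 12°, which matches the seal. Bite is at about 94°, so the stop is flush at 159°, about 65° past bite.

step_arm(
  motion=[
    [0,0,0.01,0,0,1.5,3],
    [0,0,0,0,0,1.5,3],
    [0,0,0,0,0,1.5,3],
    [0,0,0,0,0,1.5,3],
    [0,0,0,0,0,1.5,3],
    [0,0,0,0,0,1.5,3],
    [0,0,0,0,0,1.5,3],
    [0,0,0,0,0,1.5,3],
  ],
)

```text
time: 27.2
ee_pos: [0.4287, 0.3226, 0.0812]
ee_rot: [1.47, -2.776, 0.0]
wrist_force: [-1.4, 4.1, 4.8]
gripper_width: 0.0354
gripper_force: 69.6
```

```bash
python3 m.py
```

```text
t27.20 pos [0.4287 0.3226 0.0812] yawY 145.81 q6 -18.8 F [-1.37  4.11  4.83] M [1.087 0.166 0.42 ] w 0.0354 gf 69.6
    e6 -0.1990
```

step_arm(
  motion=[
    [0,0,0.01,0,0,1.5,3],
    [0,0,0,0,0,1.5,3],
    [0,0,0,0,0,1.5,3],
    [0,0,0,0,0,1.5,3],
    [0,0,0,0,0,1.5,3],
    [0,0,0,0,0,1.5,3],
    [0,0,0,0,0,1.5,3],
    [0,0,0,0,0,1.5,3],
  ],
)

```text
time: 28.2
ee_pos: [0.4286, 0.3225, 0.081]
ee_rot: [1.172, -2.915, 0.0]
wrist_force: [1.0, 3.4, 0.6]
gripper_width: 0.0356
gripper_force: 69.6
```

```bash
python3 m.py
```

```text
t28.20 pos [0.4286 0.3225 0.081 ] yawY 133.81 q6 -6.8 F [0.96 3.4  0.64] M [0.868 0.11  0.358] w 0.0356 gf 69.6
    e6 -0.1807
```

step_arm(
  motion=[
    [0,0,0.01,0,0,2,3],
    [0,0,0,0,0,2,3],
    [0,0,0,0,0,2,3],
    [0,0,0,0,0,2,3],
    [0,0,0,0,0,2,3],
    [0,0,0,0,0,2,3],
    [0,0,0,0,0,2,3],
    [0,0,0,0,0,2,3],
  ],
)

```text
time: 29.2
ee_pos: [0.4287, 0.3225, 0.081]
ee_rot: [0.754, -3.05, 0.0]
wrist_force: [-0.0, 1.1, 1.2]
gripper_width: 0.0354
gripper_force: 69.6
```

```bash
python3 m.py
```

```text
t29.20 pos [0.4287 0.3225 0.081 ] yawY 117.77 q6 9.2 F [-0.01  1.1   1.17] M [ 0.413 -0.133  0.406] w 0.0354 gf 69.6
    e6 -0.3380
```

step_arm(
  motion=[
    [0,0,0,0,0,1.7,3],
    [0,0,0,0,0,0,3],
    [0,0,0,0,0,0,4.8],
    [0,0,0,0,0,0,4.8],
    [0,0,-1.2,0,0,0,4.8],
    [0,0,-2,0,0,0,4.8],
    [0,0,-2,0,0,0,4.8],
    [0,0,-1,0,0,0,4.8],
  ],
)

```text
time: 30.2
ee_pos: [0.4291, 0.3229, 0.1446]
ee_rot: [-0.712, 3.058, 0.001]
wrist_force: [0.1, 0.8, 0.3]
gripper_width: 0.0479
gripper_force: 0.0
```

```bash
python3 m.py
python3 - <<'E'
from h import *
d=arm.snapshot("side");cv2.imwrite("pics/sideC.png",d["image"])
g=cv2.cvtColor(cv2.resize(d["image"][180:260,215:330],None,fx=4,fy=4,interpolation=cv2.INTER_CUBIC),cv2.COLOR_BGR2GRAY)
l=cv2.createLineSegmentDetector(0).detect(g)[0][:,0]/4+[215,180,215,180]
for x in l:
    if np.hypot(x[2]-x[0],x[3]-x[1])>8:print(x.round(1),[ (lambda p,q:round(np.degrees(np.arctan2(*(q-p)[1::-1])),1))(ray(d,x[:2],.093),ray(d,x[2:],.093))])
s,w=wrist("w3");np.savez("w3.npz",T=w["T"],mtx=w["mtx"])
E
```

```text
t30.20 pos [0.4291 0.3229 0.1446] yawY 116.21 q6 10.8 F [0.08 0.76 0.28] M [ 0.003 -0.022 -0.057] w 0.0479 gf 0.0
    e6 -0.0002
[244.5 239.9 230.2 225.8] [np.float64(117.2)]
[293.3 249.5 277.  234. ] [np.float64(115.9)]
[269.7 228.7 245.2 239.8] [np.float64(-152.7)]
[320.5 237.6 295.1 249.4] [np.float64(-154.0)]
[276.1 200.7 261.8 206.3] [np.float64(-154.6)]
[283.5 221.3 286.  207.9] [np.float64(74.9)]
[329.3 191.4 327.  180. ] [np.float64(84.2)]
[317.8 252.5 325.2 259.5] [np.float64(-65.3)]
[325.4 182.1 329.3 196.6] [np.float64(-93.5)]
[229.3 232.1 214.8 238.5] [np.float64(-152.4)]
[235.6 214.2 235.1 202.6] [np.float64(86.7)]
[293.3 204.4 305.2 205.4] [np.float64(-16.6)]
[311.4 218.3 311.3 230.2] [np.float64(-101.2)]
[298.3 221.  307.4 218.4] [np.float64(15.7)]
[229.8 241.7 228.6 233.6] [np.float64(91.3)]
[228.6 215.  215.  218.7] [np.float64(-164.3)]
[276.5 238.2 285.7 247.1] [np.float64(-64.3)]
[302.7 210.1 291.8 217.4] [np.float64(-141.5)]
[215.  216.5 234.2 211.8] [np.float64(13.8)]
[231.2 232.6 245.1 244.8] [np.float64(-59.5)]
[287.  238.3 294.  244.4] [np.float64(-62.6)]
[308.  194.6 276.4 202.8] [np.float64(-165.0)]
[280.1 199.8 306.2 193. ] [np.float64(15.2)]
[294.4 244.3 320.3 232.4] [np.float64(26.2)]
[276.7 210.2 283.  216.7] [np.float64(-67.8)]
[286.2 246.9 294.  254.7] [np.float64(-65.4)]
[255.5 241.1 269.7 234.9] [np.float64(25.7)]
[298.7 252.8 307.6 248.2] [np.float64(28.3)]
```

The side-camera lines put the middle lid's edges at 27.2°/27.3° and the neighbour's at about 26.0°, so the lid is flush to about 1°. Next I'll turn the open hand so its closing line lies along the lane, straddle the knob and nudge the sled home with the rear finger.

step_arm(
  motion=[
    [0,0,0,0,0,-10.6,4.8],
    [0,0,0,0,0,-10.6,4.8],
    [0,0,0,0,0,-10.6,4.8],
    [0,0,0,0,0,-10.6,4.8],
    [0,0,0,0,0,-10.6,4.8],
    [0,0,0,0,0,-10.6,4.8],
    [0,0,0,0,0,-10.6,4.8],
    [0,0,0,0,0,-10.6,4.8],
  ],
)

```text
time: 31.3
ee_pos: [0.4283, 0.3223, 0.1422]
ee_rot: [2.594, -1.771, -0.001]
wrist_force: [0.5, 0.1, -0.7]
gripper_width: 0.048
gripper_force: 0.0
```

step_arm(
  motion=[
    [0,0,0,0,0,-5.4,4.8],
    [0,0,1.2,0,0,0,4.8],
    [0,0,1.2,0,0,0,4.8],
    [0,0,1.2,0,0,0,4.8],
    [0,0,1,0,0,0,4.8],
    [0,0,0.8,0,0,0,4.8],
    [0,0,0.8,0,0,0,4.8],
    [0,0,0,0,0,0,4.8],
  ],
)

```text
time: 32.3
ee_pos: [0.4284, 0.3224, 0.0805]
ee_rot: [2.669, -1.655, -0.0]
wrist_force: [-0.3, 0.8, -0.3]
gripper_width: 0.0478
gripper_force: 0.0
```

```bash
python3 m.py; python3 -c "
from h import *
st((.4286+.046*np.cos(.4625),.3228+.046*np.sin(.4625),.0823))"
```

```text
t32.30 pos [0.4284 0.3224 0.0805] yawY 206.41 q6 -79.4 F [-0.28  0.84 -0.26] M [ 0.022 -0.018  0.   ] w 0.0478 gf 0.0
    e6 0.0036
t32.30 pos [0.4284 0.3224 0.0805] yawY 206.41 q6 -79.4 F [-0.28  0.84 -0.26] M [ 0.022 -0.018  0.   ] w 0.0478 gf 0.0
tool shift cm [-0.03 -4.64 -0.19]
```

step_arm(
  motion=[
    [0,-0.2,0,0,0,0,4.8],
    [0,-0.2,0,0,0,0,4.8],
    [0,-0.2,0,0,0,0,4.8],
    [0,-0.3,0,0,0,0,4.8],
    [0,-0.3,0,0,0,0,4.8],
    [0,-0.3,0,0,0,0,4.8],
    [0,-0.3,0,0,0,0,4.8],
    [0,-0.3,0,0,0,0,4.8],
  ],
)

```text
time: 33.3
ee_pos: [0.4477, 0.3321, 0.081]
ee_rot: [-2.67, 1.655, -0.0]
wrist_force: [-1.8, -1.3, 0.7]
gripper_width: 0.0482
gripper_force: 0.8
```

```bash
python3 m.py
```

```text
t33.30 pos [0.4477 0.3321 0.081 ] yawY 206.41 q6 -79.8 F [-1.77 -1.28  0.67] M [-0.175  0.346  0.009] w 0.0482 gf 0.8
    e6 0.0179
```

step_arm(
  motion=[
    [0,-0.3,0,0,0,0,4.8],
    [0,-0.3,0,0,0,0,4.8],
    [0,-0.3,0,0,0,0,4.8],
    [0,-0.3,0,0,0,0,4.8],
    [0,-0.3,0,0,0,0,4.8],
    [0,-0.3,0,0,0,0,4.8],
    [0,-0.2,0,0,0,0,4.8],
    [0,-0.2,0,0,0,0,4.8],
  ],
)

```text
time: 34.3
ee_pos: [0.4673, 0.3418, 0.081]
ee_rot: [2.67, -1.655, -0.0]
wrist_force: [-1.4, -1.3, 1.5]
gripper_width: 0.048
gripper_force: 0.8
```

```bash
python3 m.py
```

```text
t34.30 pos [0.4673 0.3418 0.081 ] yawY 206.41 q6 -80.2 F [-1.38 -1.32  1.47] M [-0.147  0.308 -0.031] w 0.0480 gf 0.8
    e6 0.0147
```

step_arm(
  motion=[
    [0,-0.1,0,0,0,0,4.8],
    [0,-0.1,0,0,0,0,4.8],
    [0,-0.1,0,0,0,0,4.8],
    [0,-0.1,0,0,0,0,4.8],
    [0,-0.1,0,0,0,0,4.8],
    [0,0,0,0,0,0,4.8],
    [0,0,0,0,0,0,4.8],
    [0,0,0,0,0,0,4.8],
  ],
)

```text
time: 35.3
ee_pos: [0.4717, 0.344, 0.081]
ee_rot: [-2.67, 1.655, -0.0]
wrist_force: [-0.4, -0.5, 0.4]
gripper_width: 0.0478
gripper_force: 0.1
```

```bash
python3 m.py
```

```text
t35.30 pos [0.4717 0.344  0.081 ] yawY 206.41 q6 -80.3 F [-0.42 -0.52  0.4 ] M [-0.039 -0.035 -0.002] w 0.0478 gf 0.1
    e6 0.0020
```

step_arm(
  motion=[
    [0,-0.1,0,0,0,0,4.8],
    [0,-0.1,0,0,0,0,4.8],
    [0,-0.1,0,0,0,0,4.8],
    [0,-0.1,0,0,0,0,4.8],
    [0,-0.1,0,0,0,0,4.8],
    [0,-0.05,0,0,0,0,4.8],
    [0,-0.05,0,0,0,0,4.8],
    [0,-0.05,0,0,0,0,4.8],
  ],
)

```text
time: 36.3
ee_pos: [0.4761, 0.3461, 0.0804]
ee_rot: [2.668, -1.654, -0.002]
wrist_force: [-10.4, -4.5, 2.4]
gripper_width: 0.0479
gripper_force: 5.7
```

```bash
python3 m.py
```

```text
t36.30 pos [0.4761 0.3461 0.0804] yawY 206.42 q6 -80.4 F [-10.41  -4.5    2.42] M [-0.981  2.119 -0.031] w 0.0479 gf 5.7
    e6 -0.0022
```

step_arm(
  motion=[
    [0,-0.05,0,0,0,0,4.8],
    [0,-0.05,0,0,0,0,4.8],
    [0,-0.05,0,0,0,0,4.8],
    [0,-0.05,0,0,0,0,4.8],
    [0,-0.05,0,0,0,0,4.8],
    [0,-0.05,0,0,0,0,4.8],
    [0,0,0,0,0,0,4.8],
    [0,0,0,0,0,0,4.8],
  ],
)

```text
time: 37.3
ee_pos: [0.4766, 0.3464, 0.08]
ee_rot: [2.665, -1.651, -0.006]
wrist_force: [-22.5, -11.6, 10.2]
gripper_width: 0.0482
gripper_force: 12.8
```

```bash
python3 m.py
```

```text
t37.30 pos [0.4766 0.3464 0.08  ] yawY 206.43 q6 -80.5 F [-22.49 -11.62  10.22] M [-2.319e+00  4.823e+00  1.000e-03] w 0.0482 gf 12.8
    e6 -0.0129
```

The sled is home against the stop. I'll back off to mid-gap and lift straight up.

step_arm(
  motion=[
    [0,0.3,0,0,0,0,4.8],
    [0,0.3,0,0,0,0,4.8],
    [0,0.2,0,0,0,0,4.8],
    [0,0,0,0,0,0,4.8],
    [0,0,-1,0,0,0,4.8],
    [0,0,-2,0,0,0,4.8],
    [0,0,-3,0,0,0,4.8],
    [0,0,-3,0,0,0,4.8],
  ],
)

```text
time: 38.3
ee_pos: [0.4731, 0.3447, 0.1727]
ee_rot: [-2.67, 1.655, -0.0]
wrist_force: [-0.1, 0.4, 0.1]
gripper_width: 0.0481
gripper_force: 0.0
```

step_arm(
  motion=[
    [0,2,-3,0,0,0,4.8],
    [0,3,-2,0,0,0,4.8],
    [0,3,0,0,0,0,4.8],
    [0,3,0,0,0,0,4.8],
    [0,2,0,0,0,0,4.8],
    [0,0,0,0,0,0,4.8],
    [0,0,0,0,0,0,4.8],
    [0,0,0,0,0,0,4.8],
  ],
)

```text
time: 39.3
ee_pos: [0.3572, 0.2871, 0.221]
ee_rot: [2.67, -1.655, 0.0]
wrist_force: [-0.4, 0.0, 0.2]
gripper_width: 0.0482
gripper_force: 0.0
```

```bash
python3 m.py
python3 - <<'E'
from h import *
d=arm.snapshot("side");cv2.imwrite("pics/sideD.png",d["image"])
a=cv2.imread("pics/side0.png")
for n,r in(("right",(slice(205,255),slice(280,325))),("left-knob",(slice(172,188),slice(246,266)))):
    print(n,"mean diff",np.abs(a[r].astype(int)-d["image"][r]).mean().round(2),"shift",np.round(cv2.phaseCorrelate(*[cv2.cvtColor(x[r],cv2.COLOR_BGR2GRAY).astype(np.float32) for x in(a,d["image"])]),2) if 0 else "")
    print(cv2.phaseCorrelate(*[cv2.cvtColor(x[r],cv2.COLOR_BGR2GRAY).astype(np.float32) for x in(a,d["image"])]))
for n,(img,dd) in {"side":(d["image"],d),"top":((lambda t:(t["image"],t))(arm.snapshot("top")))}.items():
    x0,x1,y0,y1=(215,330,165,260) if n=="side" else (230,365,175,295)
    g=cv2.cvtColor(cv2.resize(img[y0:y1,x0:x1],None,fx=4,fy=4,interpolation=cv2.INTER_CUBIC),cv2.COLOR_BGR2GRAY)
    l=cv2.createLineSegmentDetector(0).detect(g)[0][:,0]/4+[x0,y0,x0,y0]
    for x in l:
        if np.hypot(x[2]-x[0],x[3]-x[1])>15:
            p,q=ray(dd,x[:2],.093),ray(dd,x[2:],.093);print(n,x.round(1),round(np.degrees(np.arctan2(*(q-p)[1::-1]))%90,1),p[:2].round(3),q[:2].round(3))
E
```

```text
t39.30 pos [0.3572 0.2871 0.221 ] yawY 206.40 q6 -77.6 F [-0.44  0.03  0.2 ] M [ 0.033 -0.011 -0.039] w 0.0482 gf 0.0
    e6 -0.0036
right mean diff 7.58 shift 
((0.5961151090606052, -0.041988272331842325), 0.8734231654273139)
left-knob mean diff 5.5 shift 
((0.026590207666552956, 0.1569796428611765), 0.9974024996161461)
side [320.5 237.7 295.1 249.4] 26.0 [0.524 0.266] [0.484 0.247]
side [272.3 228.3 257.  214.3] 26.9 [0.459 0.297] [0.441 0.333]
side [251.1 210.1 235.9 195.6] 25.8 [0.433 0.345] [0.413 0.386]
side [293.3 249.5 276.9 234. ] 26.0 [0.482 0.247] [0.464 0.283]
side [235.6 229.5 214.9 238.3] 26.4 [0.406 0.302] [0.376 0.287]
side [325.4 182.1 329.3 196.6] 86.5 [0.56  0.401] [0.558 0.361]
side [237.4 201.4 252.1 215.4] 25.9 [0.415 0.37 ] [0.433 0.332]
side [254.1 206.6 268.5 219.6] 26.6 [0.439 0.353] [0.456 0.318]
side [278.2 230.2 294.  244.4] 26.9 [0.467 0.292] [0.484 0.257]
side [236.5 213.1 215.  218.6] 14.7 [0.411 0.341] [0.378 0.332]
side [215.  216.6 236.9 210.9] 14.9 [0.378 0.337] [0.412 0.346]
side [236.5 191.4 251.1 205.4] 25.3 [0.415 0.397] [0.435 0.357]
side [308.  194.6 289.8 199.3] 14.8 [0.526 0.371] [0.496 0.363]
side [294.4 244.3 320.2 232.5] 25.9 [0.485 0.258] [0.526 0.277]
side [290.  197.2 306.2 193. ] 15.0 [0.497 0.369] [0.524 0.376]
side [259.1 218.7 270.8 229.6] 26.6 [0.443 0.322] [0.457 0.295]
top [267.1 294.6 239.7 254.4] 34.3 [0.342 0.378] [0.405 0.422]
top [274.7 188.3 291.2 175.1] 38.5 [0.512 0.365] [0.534 0.338]
top [229.8 209.1 261.6 183.6] 38.7 [0.479 0.438] [0.52  0.386]
top [230.2 179.7 251.4 179.4] 89.8 [0.528 0.438] [0.528 0.403]
top [249.5 182.2 230.2 182.2] 89.1 [0.523 0.406] [0.524 0.438]
top [364.3 279.2 349.7 262.4] 39.6 [0.364 0.226] [0.391 0.247]
top [319.4 227.5 335.2 244.1] 42.2 [0.447 0.294] [0.42  0.269]
top [348.5 261.2 328.2 239. ] 41.1 [0.393 0.249] [0.428 0.28 ]
top [327.5 238.2 310.6 221. ] 43.2 [0.43  0.281] [0.458 0.308]
```

The front edges of all three lids now lie on one line at 26–27°. The neighbours haven't moved, and the robot is clear.

```bash
python3 -c "
from station import arm
print(arm.hand_in())"
```

```text
the job is handed in; nothing more can be done
None
```

I screwed the lid down about 159°, roughly 65° past the seal's first bite, and stopped flush with the jar to about 1°; the sled is fully home, the neighbours look undisturbed, and I let go and handed in at about 39 s (no verdict returned).

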